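Seat the mirror plate on its kinematic stage

TASK

Pick up the mirror plate by its black square handle and set it back on the linear stage so that its three ball feet drop fully home in the cone, the groove and the flat seat, then let go. The clamped carriage that bears the seats may stand anywhere along its rails, so feel for the seats: lower the plate until the feet touch, rather than dropping it, slide lightly, and do not press hard. Leave the eyepiece and the specimen jar where they are.

Things in the scene. Friction and masses are not known exactly. Their poses are not given: they have to be found in the camera images.
- mirror_grip (a point): Centre of the mirror plate's handle: an upright black square block 24 x 24 mm, its middle 42 mm and its top 62 mm above the feet's lowest points. Axes are the plate's: z up, x towards the mirror end. Grip it across its y faces (fingers closing along y), fingertips at least 18 mm above the feet's lowest points.
- mirror: Grey metal T plate 8 mm thick, top 16 mm above its feet; cross-bar 98 mm long in y, 28 wide, at x = -25 mm; stem 36 mm wide to x = +55. A round mirror stands upright at x = 42 to 52 mm, top 72 mm above the feet. 0.28 to 0.46 kg. Starts standing on the worktop. Origin straight below the handle, level with the feet's lowest points; x, y, z as mirror_grip.
- foot_a (a point): Centre of ball foot A (steel, 12 mm diameter) under the plate, 6 mm above its lowest point, at x, y = (-25, +35) mm of the plate. Its seat is the cone: mouth 10 mm across, 45 degree walls, at (q - 25, +35) mm of the stage.
- foot_b (a point): Centre of ball foot B, a like ball at (-25, -35) mm of the plate. Its seat is the V groove along y, 10 mm wide at the mouth, 23 mm long, 45 degree walls, at (q - 25, -35) mm of the stage.
- foot_c (a point): Centre of ball foot C, a like ball at (+35, 0) mm of the plate. Its seat is the flat floor of a round recess, 22 mm across and 2.5 mm deep, at (q + 35, 0) mm of the stage.
- stage: Linear stage fixed to the worktop: dark base 212 x 110 mm, rails, grey carriage 144 x 102 mm with a smooth flat top 38 mm above the worktop. Origin at worktop level, x along the rails, z up. The carriage is clamped (holds 60 N) at an unmeasured shift q = 0 to 52 mm along +x; no reading gives q: see or feel it. It spans x = q - 40 to q + 104 mm, y = -51 to 51 mm.
- stage_blank (a point): Point on the stage at x = 60 mm, y = 0, level with the carriage's top (z = 38 mm). With the plate turned as the stage and its origin set down here, all feet stand on the carriage beyond the seats. Slid from here towards -x in light contact (2 to 8 N), the plate sinks 2.5 mm where the feet meet the seats. Axes as the stage's.
- stage_home (a point): Point on the stage at x = 0, y = 0, z = 35.5 mm: where the plate's origin lies when seated if q = 0. In general it lies q farther along +x, the axes parallel to the stage's; on the carriage's flat top it is 2.5 mm higher. Within 2 mm of home the feet slide home when let go (friction about 0.2). Over 30 N between plate and stage is harmful.
- eyepiece_1: Bystander: a black microscope eyepiece, 30 mm across and 42 mm high, standing loose on the worktop between the mirror plate and the stage. Origin at its underside.
- specimen_jar: Bystander: a white-lidded specimen jar, 56 mm across and 72 mm high, standing loose on the worktop beyond them. Origin at its underside.

How it is judged (in metres and radians):
On the way, in this order (a step that is already met when the one before it is completed fails the run):
1. the mirror plate is lifted clear of the worktop (height (world z) of mirror above 0.055 m), for 0.1 s.
2. its feet touch the stage while it is still held (contact force between mirror and stage above 0.5 N and contact force between mirror and the fingers above 1 N), for 0.05 s.
At the end, for the whole second after the job is handed in: The mirror plate rests released and still, feet home: origin 34 to 36.7 mm above the worktop, within 3 mm of the stage's centre line and within the carriage's travel, level within 0.015 rad, x axis within 0.04 rad of the stage's; eyepiece and jar within 30 mm of their start (z of mirror in the frame of stage between 0.034 and 0.0367 m and x of mirror in the frame of stage between -0.003 and 0.055 m and y of mirror in the frame of stage between -0.003 and 0.003 m and angle between the x axis of mirror and the x axis of stage, either way round below 0.04 rad and angle between mirror's own z axis and vertical below 0.015 rad and contact force between mirror and stage above 1 N and linear speed of mirror below 0.01 m/s and distance of each of eyepiece_1, specimen_jar from where it was at the start of the episode below 0.03 m); the robot touches nothing.
It fails at once if the mirror plate is pressed or knocked on the stage with more than 30 N (contact force between mirror and stage above 30 N).
It fails at once if the mirror plate is tipped over (angle between mirror's own z axis and vertical above 0.5 rad).
It fails at once if the eyepiece is knocked away (distance of eyepiece_1 from where it was at the start of the episode above 0.03 m).
It fails at once if the specimen jar is knocked away (distance of specimen_jar from where it was at the start of the episode above 0.03 m).
It also fails if it takes over 67 s, if anything falls off the work surface, if the arm or the gripper's body presses on something with over 40 N, if the wrist force passes 120 N, or if a joint passes its speed limit or range.

ROBOT

A 6-joint arm with a two-finger parallel gripper is mounted at the origin on a cart in front of the work surface, level with it; the furniture and walls round the work are solid. World frame = base frame: x ahead of the robot, y to its left, z up, the work surface at z = 0. Lengths are in mm, angles in rad, forces in N, time in s.
With the tool pointing down it reaches from about 275 to 1000 mm from the base axis. Payload 8.4 kg.
Tool frame: the origin (TCP) lies between the finger pads; the fingertips stand 11 mm ahead of it and the grasp point (between the pads) lies 8 mm behind it; z points along the fingers, y is the direction in which the jaws open and shut (so a half turn about z gives the same grasp; the last joint's range is limited). The gripper opens to 85 mm and grips with 20 to 120 N. Pads are 22 mm wide; open, the fingers measure 114 mm over their backs; the gripper's body (76 mm by 85 mm) begins 54 mm behind the grasp point. The pads swing forward as they close: fully open they stand 13 mm farther back than shut.
Start: joints at [1.114, 0.353, 1.633, -0, 1.155, -0.002], TCP at [274.551, 561.471, 242.281] pointing down, gripper open.
Joint ranges: [-2.63, 2.63], [-0.92, 2.1], [0.06, 2.66], [-1.3, 4.44], [0, 2.69], [-3.02, 3.02]. Speed limits (rad/s): [2.22, 2.22, 2.79, 3.14, 3.14, 3.14].

INTERFACE

Orientations are given as [roll, pitch, yaw] about the fixed x, y, z axes, in that order (R = Rz(yaw) Ry(pitch) Rx(roll)).
In Python, from rig import r, eyes gives the robot as it stands. The module is installed in compiled form; this text tells all that it offers.
- The arm moves only by the tool servo_tool, never from a script. Its argument "rows" is a list of rows, each a list of 3 entries, a list of its own where there are three numbers: the shift along the world's x, y, z in cm, then the turn about the world's z in rad, then the finger opening in cm, from 0 to 8.54. A call has 1 to 5 rows; each row shifts and turns the commanded pose from where the row before left it; what a row does not reach is not made up. A row lasts 1/12 s, in which the tool goes at most 41.7 mm and 7.16 degrees, less where a joint would pass 70% of its speed; a pose out of reach is approached as far as the arm can. A call is refused whole if a number of a shift passes 4.17 or a number of a turn 0.125, either way. A call with a gripper value outside its range is refused whole. The fingers move at their own pace and stop on an object; "squeeze" is the grip in N (left out, the last holds). Time passes only in rows, so rows that do not move let the fingers close. It gives the time, the measured TCP pose, the force and the opening at its end, in the units of the state.
- r.sense(): the state, without advancing time (a new reading comes with each control period).
- eyes.grab_frame(name): name is "scene" or "side" or "wrist"; returns a dict with "frame" (480x640x3 uint8, red, green, blue), "depth" (480x640 float32, mm along the optical axis (not along the pixel's ray), 0 where there is no reading), "vertical_fov" (degrees; the focal length in pixels is half the picture's height over the tangent of half this angle, whatever the lens; pixels are square), "cx", "cy" (the principal point, pixels), "camera_from_world" (4x4, takes a point from world to camera coordinates); the wrist camera has in their place "hand_eye" (4x4, takes a point from camera to tool coordinates, whose origin is the TCP and whose axes are the flange's). Camera axes: x right, y down, z forward; pixel columns grow to the right and rows downward; lengths in mm; the calibration is good to about 2 mm. A picture is of the moment at which its call begins: read the wrist's pose just before it.
- r.sign_off(): hands the job in, once; it reports no verdict.
The state is a dict: "clock": time; "qpos": joint angles; "qvel": joint speeds; "joint_efforts": joint torques, N m; "eef_pos": TCP position; "tcp_rot": TCP orientation; "contact_force": force on the tool from outside, world axes, zero at the start; "wrist_torque": the same for the moment, N m; "opening": opening from 0.0 (shut) to 1.0 (fully open).
Only numpy, scipy, OpenCV 4.12 (cv2) and the standard library are available. Lean on these libraries where they do the work, as an engineer would, in place of code of your own. Each camera call takes 0.05 s, during which the arm holds its last target.

## Working session

There is one attempt and no reset: what is moved stays moved. The work goes in short steps, Python scripts to look and compute and a tool call to move; the robot and the scene stay as the last step left them, time stands still between calls to the robot, and variables do not carry over. Pictures are saved under pics/ and viewed, and the job is handed in when it is done.

Besides the shell and the picture viewer there is one more tool, called after "Emit:" as name(argument=value, ...), one argument or row to a line, values as JSON. servo_tool: Moves the arm, as the interface text tells. Its arguments: {"type":"object","properties":{"rows":{"type":"array"},"squeeze":{"type":"number"}},"required":["rows"]}

```bash
mkdir -p pics
cat > h.py <<'E'
import numpy as np, cv2, pickle
from rig import r, eyes
from scipy.spatial.transform import Rotation as R
def save(n,tag):
    s=r.sense(); f=eyes.grab_frame(n); cv2.imwrite(f'pics/{tag}.png',f['frame'][...,::-1]); pickle.dump((s,f),open(f'{tag}.pkl','wb')); return s,f
def K(f): return 240/np.tan(np.radians(f['vertical_fov']/2))
def wfc(s,f):
    if 'camera_from_world' in f: return np.linalg.inv(np.array(f['camera_from_world']))
    T=np.eye(4); T[:3,:3]=R.from_euler('xyz',s['tcp_rot']).as_matrix(); T[:3,3]=s['eef_pos']; return T@np.array(f['hand_eye'])
def ray(s,f,u,v,z):
    T=wfc(s,f); d=T[:3,:3]@np.array([(u-f['cx'])/K(f),(v-f['cy'])/K(f),1]); o=T[:3,3]; return o+d*(z-o[2])/d[2]
def cloud(s,f):
    T=wfc(s,f); v,u=np.mgrid[:480,:640]; d=f['depth'].astype(float)
    P=np.stack([(u-f['cx'])/K(f)*d,(v-f['cy'])/K(f)*d,d],-1)@T[:3,:3].T+T[:3,3]; P[d<=0]=np.nan; return P
E
python3 - <<'E'
from h import *
for n in ('scene','side','wrist'):
    s,f=save(n,n+'0'); print(n,wfc(s,f)[:3,3].round(),wfc(s,f)[:3,2].round(2),f['vertical_fov'],[f['cx'],f['cy']])
print(s)
E
```

```text
scene [ -48. -379.  796.] [ 0.56  0.43 -0.71] 46.1437160746551 [326.38380093708855, 241.68481379304194]
side [454. 755. 579.] [ 0.11 -0.8  -0.6 ] 45.176705840665235 [329.5849112504786, 227.79044152800867]
wrist [215. 590. 373.] [ 0.24 -0.12 -0.96] 65.30863358313323 [317.286662327211, 237.43407594710467]
{'clock': 0.1, 'qpos': array([ 1.11360429e+00,  3.53608738e-01,  1.63405144e+00,  1.03756373e-05,
        1.15519644e+00, -2.42962491e-03]), 'qvel': array([ 0.00056982, -0.00182618, -0.00187224,  0.00013549,  0.00043773,
       -0.00078743]), 'joint_efforts': array([-1.39922067e-03, -6.06351614e+01, -3.42826009e+01, -2.42173401e-04,
        3.97290423e-03,  6.91564514e-05]), 'eef_pos': array([274.36370518, 561.10441981, 241.62166247]), 'tcp_rot': array([-3.14032871e+00, -1.25580327e-05,  2.68682604e+00]), 'contact_force': array([ 0.11025535, -0.003571  , -0.51583806]), 'wrist_torque': array([-0.04191991,  0.03378835, -0.04496035]), 'opening': 1.0010118196103222}
```

View pics/scene0.png

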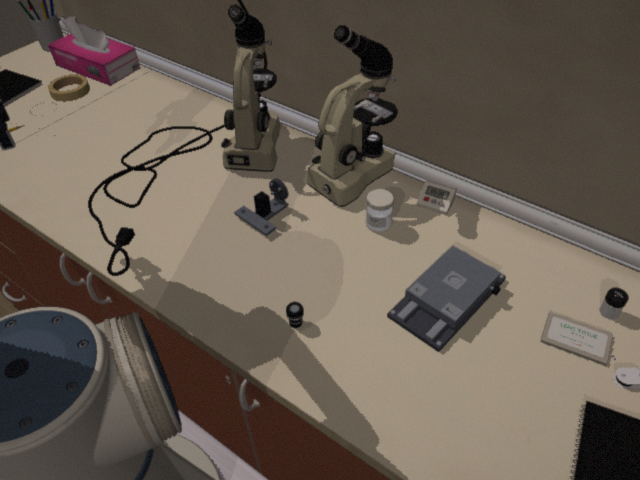

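View pics/side0.png

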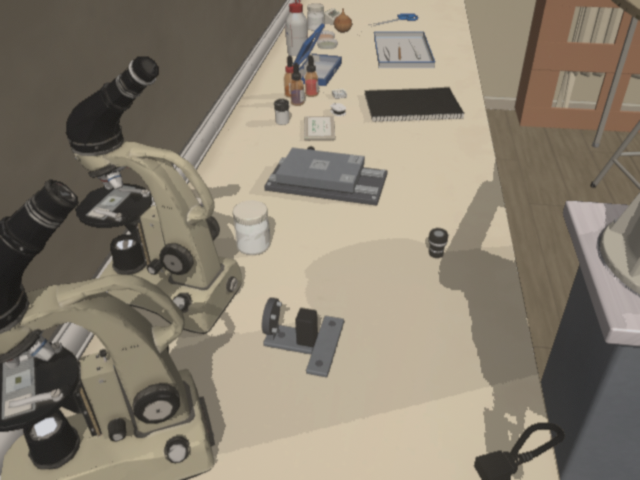

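View pics/wrist0.png

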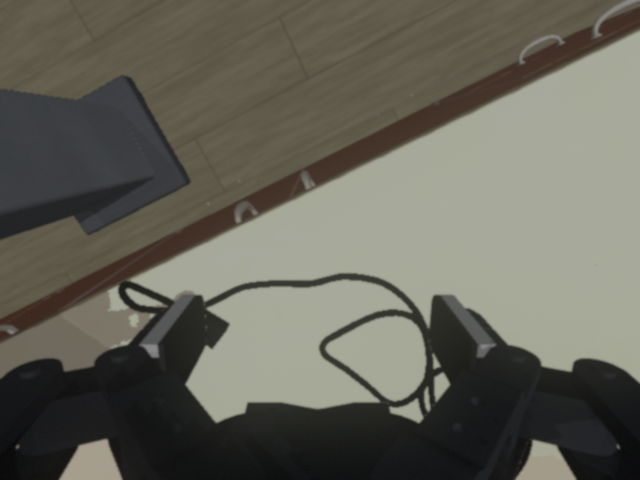

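The scene view shows the plate with its handle at about (262,204) and its mirror at (279,190). The jar is at (379,210), the eyepiece at (295,314) and the stage at about (447,295), with seats visible at (452,279), (479,296) and (444,300). I'll measure next.

```bash
python3 - <<'E'
from h import *
for n,boxes in (('scene',dict(handle=(245,185,280,225),eye=(283,298,306,330),jar=(362,186,398,232),plate=(228,175,295,240),stage=(380,240,515,355))),
        ('side',dict(handle=(292,305,322,350),eye=(425,225,450,260),jar=(230,198,274,254),plate=(258,295,350,380),stage=(262,145,392,205)))):
    s,f=pickle.load(open(n+'0.pkl','rb')); P=cloud(s,f); 
    for k,(a,b,c,d) in boxes.items():
        Q=P[b:d,a:c].reshape(-1,3); col=f['frame'][b:d,a:c].reshape(-1,3).astype(int)
        m=Q[:,2]>5; Q=Q[m]
        for zl,zh in dict(handle=[(57,68)],eye=[(36,48)],jar=[(66,78)],plate=[(11,21),(57,80)],stage=[(33,43),(10,27)])[k]:
            q=Q[(Q[:,2]>zl)&(Q[:,2]<zh)]
            if len(q)>5:
                xy=q[:,:2].astype(np.float32); 
                print(n,k,zl,len(q),'mean',q.mean(0).round(1),'rect',[np.round(t,1) for t in cv2.minAreaRect(xy)])
E
python3 - <<'E'
import cv2
for n,(a,b,c,d) in (('scene',(380,240,515,355)),('side',(260,140,395,210)),('scene',(225,170,300,245))):
    i=cv2.imread(f'pics/{n}0.png')[b:d,a:c]; cv2.imwrite(f'pics/{n}_c{a}.png',cv2.resize(i,None,fx=5,fy=5,interpolation=2))
E
```

```text
scene handle 57 131 mean [560.3 242.5  60.8] rect [array([569.9, 244.2]), array([28.1, 56.6]), np.float64(84.6)]
scene eye 36 210 mean [383.2  24.9  40.2] rect [array([383.7,  25.3]), array([29.2, 28.8]), np.float64(38.1)]
scene jar 66 430 mean [673.7  41.   71.2] rect [array([675.6,  42. ]), array([53.8, 52.7]), np.float64(43.8)]
scene plate 11 733 mean [544.7 242.8  15.6] rect [array([561.5, 245.5]), array([99.7, 94.1]), np.float64(85.2)]
scene plate 57 250 mean [578.7 239.3  63.1] rect [array([574.4, 238.9]), array([42., 67.]), np.float64(86.8)]
scene stage 33 3799 mean [ 591.7 -165.3   37.3] rect [array([ 595. , -171.3]), array([120.9, 148.6]), np.float64(83.4)]
scene stage 10 1880 mean [ 519.8 -165.5   14.8] rect [array([ 581.8, -169.4]), array([112.6, 220. ]), np.float64(78.6)]
side handle 57 297 mean [553.  249.6  61.4] rect [array([553.2, 247.4]), array([25.9, 23.9]), np.float64(82.7)]
side eye 36 217 mean [383.3  30.2  40.4] rect [array([382.7,  29.1]), array([29.7, 29.6]), np.float64(54.6)]
side jar 66 622 mean [673.8  48.5  71.5] rect [array([674.5,  45.8]), array([52.4, 52.6]), np.float64(64.8)]
side plate 11 2024 mean [546.2 253.6  16. ] rect [array([561.2, 246.3]), array([101.5,  93.9]), np.float64(84.2)]
side plate 57 614 mean [576.6 248.9  63.5] rect [array([573.5, 247.1]), array([44.3, 64.1]), np.float64(82.5)]
side stage 33 2390 mean [ 593.5 -157.4   37.6] rect [array([ 593.7, -168.7]), array([121.4, 145.2]), np.float64(83.8)]
side stage 10 1719 mean [ 560.5 -132.9   15.3] rect [array([ 583.5, -158.5]), array([112.6, 212.1]), np.float64(84.1)]
```

View pics/scene_c380.png

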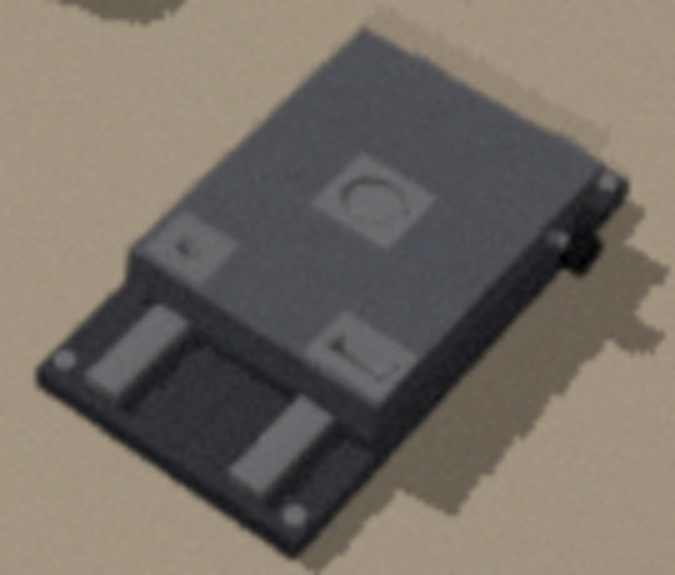

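View pics/side_c260.png

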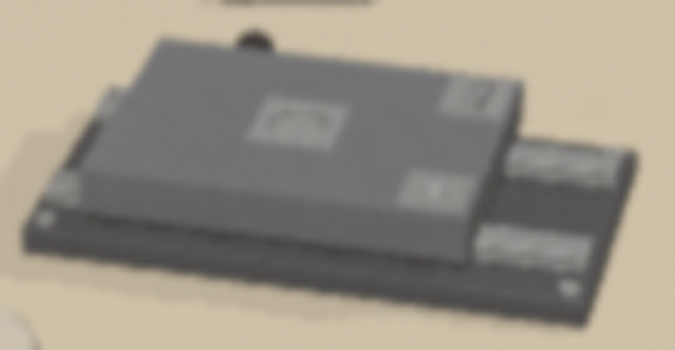

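Run:
```python
from h import *
s,f=pickle.load(open('scene0.pkl','rb'))
p=lambda u,v,z:ray(s,f,380+u/5,240+v/5,z)[:2]
c=[p(365,30,38),p(135,255,38),p(375,412,38),p(600,170,38)]; print('corners',np.round(c,1))
for a,b in ((1,0),(2,3)): d=c[b]-c[a]; print(np.linalg.norm(d),np.arctan2(d[1],d[0]))
for a,b in ((1,2),(0,3)): d=c[b]-c[a]; print(np.linalg.norm(d),np.arctan2(d[1],d[0])+np.pi/2)
S=[p(187,247,37),p(372,355,37),p(374,200,37)]; print('cone,groove,flat',np.round(S,1))
s,f=pickle.load(open('side0.pkl','rb'))
p=lambda u,v,z:ray(s,f,260+u/5,140+v/5,z)[:2]
S=[p(435,190,37),p(485,98,37),p(297,122,37)]; print('side',np.round(S,1))
for n in('scene','side'):
    s,f=pickle.load(open(n+'0.pkl','rb')); P=cloud(s,f); Q=P.reshape(-1,3); Q=Q[Q[:,2]>80]; d=np.hypot(Q[:,0]-556,Q[:,1]-245)
    i=np.argsort(d)[:4000:400]; print(n,np.c_[Q[i],d[i]].round())
    m=(P[...,2]>57)&(P[...,2]<68)
    # plate top
    m=(np.abs(P[...,2]-16)<4)&(np.abs(P[...,0]-556)<70)&(np.abs(P[...,1]-245)<70); Q=P[m]
    d=Q[Q[:,0]<542]; print('bar',len(d),[np.round(t,3) for t in cv2.minAreaRect(d[:,:2].astype(np.float32))])
```

```text
corners [[ 670.1 -123.7]
 [ 527.5 -109.2]
 [ 515.2 -207.4]
 [ 655.8 -223.3]]
143.3942717688941 -0.10105687748039315
141.43567117311517 -0.11288153166729528
98.96766319485447 -0.12381504712453562
100.70290906718014 -0.14298072583008414
cone,groove,flat [[ 541.7 -121.7]
 [ 536.5 -195.5]
 [ 598.2 -164.5]]
side [[ 541.  -121.4]
 [ 529.4 -189. ]
 [ 596.8 -162.6]]
scene [[675. 184. 175. 134.]
 [705. 204. 112. 155.]
 [704. 179. 165. 162.]
 [662. 377. 207. 169.]
 [669. 378.  88. 175.]
 [676. 378. 110. 179.]
 [677. 382. 222. 183.]
 [707. 356. 112. 187.]
 [660. 405. 104. 191.]
 [731. 160. 199. 195.]]
bar 443 [array([528.86 , 248.208]), array([99.726, 28.641]), np.float64(85.25)]
side [[679. 197. 181. 132.]
 [692. 194. 164. 145.]
 [705. 224. 112. 151.]
 [705. 206. 113. 154.]
 [693. 170. 108. 156.]
 [714. 228. 114. 159.]
 [717. 226. 120. 162.]
 [712. 190. 173. 166.]
 [715. 190. 180. 169.]
 [649. 389. 180. 171.]]
bar 1213 [array([528.626, 249.567]), array([101.534,  28.344]), np.float64(84.293)]
```

Emit:
servo_tool(
  rows=[
    [[2.5, -3.1, 0], 0.036, 8.5],
    [[2.5, -3.1, 0], 0.036, 8.5],
    [[2.5, -3.1, 0], 0.036, 8.5],
    [[2.5, -3.1, 0], 0.036, 8.5],
    [[2.5, -3.1, 0], 0.036, 8.5],
  ],
)

```text
clock: 0.57
eef_pos: [400.2, 404.9, 242.1]
tcp_rot: [-3.141, -0.0, 2.869]
contact_force: [0.3, 0.1, -0.1]
opening: 0.992
```

Emit:
servo_tool(
  rows=[
    [[2.5, -3.1, 0], 0.036, 8.5],
    [[2.5, -3.1, 0], 0.036, 8.5],
    [[2.5, -3.1, 0], 0.036, 8.5],
    [[2.5, -3.1, 0], 0.036, 8.5],
    [[2.5, -3.1, 0], 0.036, 8.5],
  ],
)

```text
clock: 0.98
eef_pos: [525.4, 249.7, 242.2]
tcp_rot: [-3.142, -0.0, 3.049]
contact_force: [1.5, 1.1, -0.3]
opening: 0.996
```

Emit:
servo_tool(
  rows=[
    [[0, 0, 0], 0, 8.5],
    [[0, 0, 0], 0, 8.5],
  ],
)

```text
clock: 1.15
eef_pos: [525.5, 249.7, 242.0]
tcp_rot: [-3.141, -0.0, 3.043]
contact_force: [-0.8, 0.5, -0.5]
opening: 0.995
```

Run:
```python
from h import *
s,f=save('wrist','wrist1'); print(s['clock'],s['eef_pos'],s['tcp_rot'],s['contact_force'])
P=cloud(s,f); Q=P.reshape(-1,3); Q=Q[np.hypot(Q[:,0]-555,Q[:,1]-247)<90]
for a,b in((12,20),(59,65)):
    q=Q[(Q[:,2]>a)&(Q[:,2]<b)]; print(len(q),q.mean(0),cv2.minAreaRect(q[:,:2].astype(np.float32)))
```

```text
1.15 [525.51634356 249.68547842 241.96920366] [-3.14138742e+00 -4.17125200e-04  3.04303084e+00] [-0.75214399  0.54180544 -0.46623603]
3810 [541.41244505 247.34725891  16.01465171] ((559.4940185546875, 245.50262451171875), (97.97602081298828, 87.84687042236328), 83.86072540283203)
979 [566.46362183 244.90891499  61.84553991] ((574.6771240234375, 243.26266479492188), (41.0894775390625, 64.62223815917969), 85.18985748291016)
```

View pics/wrist1.png

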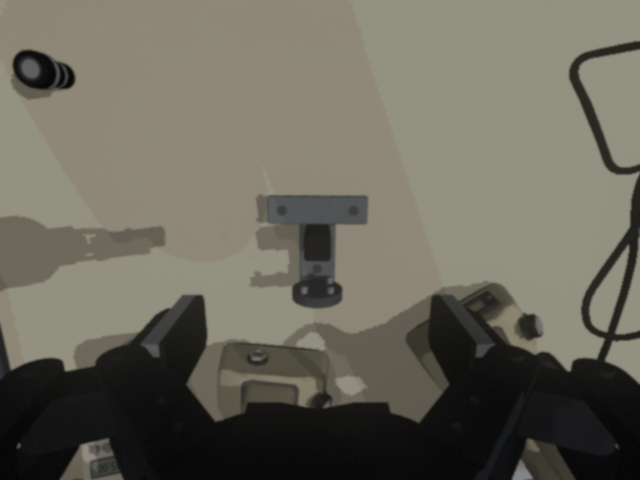

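Run:
```python
from h import *
s,f=pickle.load(open('wrist1.pkl','rb')); P=cloud(s,f)
m=(np.abs(P[...,2]-16)<3); m[:, :250]=0;m[:,400:]=0;m[:190]=0;m[223:]=0
v,u=np.nonzero(m); q=np.array([ray(s,f,a,b,16)[:2] for a,b in zip(u,v)],np.float32); r_=cv2.minAreaRect(q); print('bar',r_)
g=f['frame'].max(2); print(g[225:262:3,300:336:3])
m=(np.abs(P[...,2]-62)<3); m[:, :290]=0;m[:,345:]=0;m[:215]=0;m[268:]=0
v,u=np.nonzero(m); print(u.min(),u.max(),v.min(),v.max()); q=np.array([ray(s,f,a,b,62)[:2] for a,b in zip(u,v)],np.float32); print('handle',cv2.minAreaRect(q))
```

```text
bar ((528.5413208007812, 248.75352478027344), (97.4450454711914, 25.624794006347656), 84.30490112304688)
[[62 60 47 37 36 36 36 36 38 41 66 71]
 [63 58 36 33 32 33 34 33 33 36 66 81]
 [63 55 34 33 33 33 32 33 34 34 60 81]
 [63 52 34 33 33 33 32 33 34 35 54 81]
 [62 49 35 35 35 36 36 36 37 36 49 81]
 [62 47 35 38 36 37 36 37 39 38 49 81]
 [63 50 37 37 37 37 37 37 37 38 50 82]
 [64 51 35 38 37 36 37 38 38 39 50 82]
 [67 56 35 37 37 36 37 37 38 38 50 82]
 [75 66 37 37 37 38 37 37 38 37 50 82]
 [78 68 36 37 38 37 38 38 37 37 51 83]
 [81 72 39 39 38 38 38 37 36 37 57 84]
 [80 83 73 69 65 64 64 64 63 67 80 84]]
304 330 235 261
handle ((553.9639282226562, 246.26083374023438), (22.79071044921875, 23.62919807434082), 84.30753326416016)
```

Emit:
servo_tool(
  rows=[
    [[2.85, -0.34, 0], 0, 8],
    [[0, 0, -4.1], 0, 7],
    [[0, 0, -4.1], 0, 6],
    [[0, 0, -3.8], 0, 6],
    [[0, 0, -3.0], 0, 6],
  ],
)

```text
clock: 1.62
eef_pos: [550.9, 249.1, 89.5]
tcp_rot: [-3.141, -0.002, 3.048]
contact_force: [-0.2, 0.0, -0.9]
opening: 0.702
```

Emit:
servo_tool(
  rows=[
    [[0, 0, -2.5], 0, 6],
    [[0, 0, -2], 0, 6],
    [[0, 0, -1.3], 0, 6],
    [[0, 0, 0], 0, 6],
    [[0, 0, 0], 0, 6],
  ],
)

```text
clock: 2.03
eef_pos: [552.4, 248.9, 34.2]
tcp_rot: [-3.141, -0.001, 3.048]
contact_force: [-0.2, 0.3, 0.4]
opening: 0.702
```

Run:
```python
from h import *
s,f=save('side','side2');print(s['eef_pos'],s['tcp_rot'],s['contact_force'])
s,f=save('wrist','wrist2')
i=cv2.imread('pics/side2.png')[250:400,230:430]; cv2.imwrite('pics/side2c.png',cv2.resize(i,None,fx=4,fy=4))
```

```text
[552.40413715 248.87888476  34.19657757] [-3.14119928e+00 -9.28768453e-04  3.04779513e+00] [-0.15557578  0.33909764  0.42351646]
```

View pics/side2c.png

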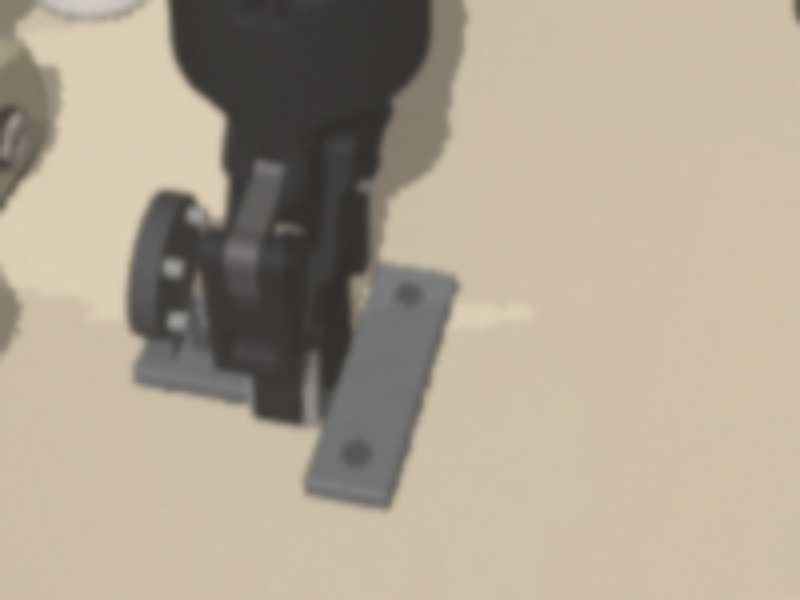

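View pics/wrist2.png

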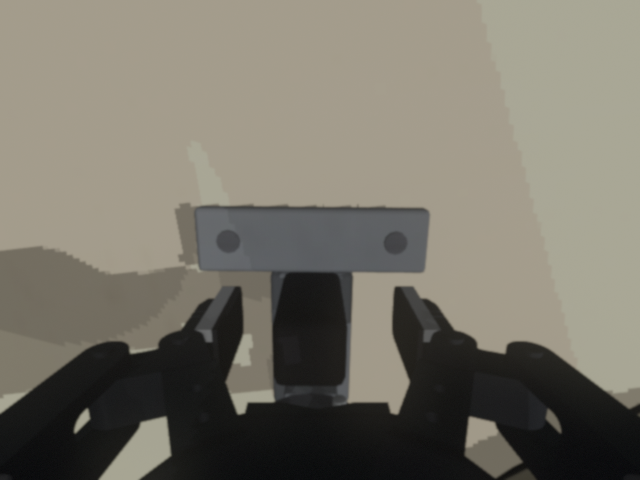

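Emit:
servo_tool(
  rows=[
    [[0.16, -0.26, 0], -0.008, 6],
    [[0, 0, 0], 0, 6],
    [[0, 0, 0], 0, 4],
    [[0, 0, 0], 0, 3],
    [[0, 0, 0], 0, 2.0],
  ],
  squeeze=60,
)

```text
clock: 2.55
eef_pos: [554.9, 245.5, 34.7]
tcp_rot: [3.141, 0.001, 3.039]
contact_force: [0.1, 4.5, 0.7]
opening: 0.281
```

Emit:
servo_tool(
  rows=[
    [[0, 0, 0], 0, 1.8],
    [[0, 0, 0], 0, 1.8],
    [[0, 0, 0], 0, 1.8],
    [[0, 0, 0], 0, 1.8],
  ],
)

```text
clock: 2.88
eef_pos: [554.9, 245.6, 34.7]
tcp_rot: [3.141, 0.0, 3.039]
contact_force: [-1.2, -0.2, 5.4]
opening: 0.275
```

Emit:
servo_tool(
  rows=[
    [[0, 0, 1.0], 0, 1.6],
    [[0, 0, 2.0], 0, 1.6],
    [[0, 0, 3.0], 0, 1.6],
    [[0, 0, 3], 0, 1.6],
    [[0, 0, 3], 0, 1.6],
  ],
)

```text
clock: 3.3
eef_pos: [553.9, 245.1, 155.3]
tcp_rot: [-3.141, -0.002, 3.039]
contact_force: [0.4, 0.8, -3.0]
opening: 0.274
```

Emit:
servo_tool(
  rows=[
    [[0, 0, 1], 0, 1.6],
    [[0, 0, 0], 0, 1.6],
    [[0, 0, 0], 0, 1.6],
  ],
)

```text
clock: 3.55
eef_pos: [554.3, 245.3, 163.8]
tcp_rot: [-3.141, -0.0, 3.039]
contact_force: [0.2, 0.5, -3.7]
opening: 0.275
```

Run:
```python
from h import *
s,f=save('side','side3');print(s['eef_pos'],s['tcp_rot'],s['contact_force'],s['wrist_torque'])
i=cv2.imread('pics/side3.png')[200:400,200:440]; cv2.imwrite('pics/side3c.png',cv2.resize(i,None,fx=3,fy=3))
s,f=save('wrist','wrist3'); P=cloud(s,f); z0=s['eef_pos'][2]
m=(np.abs(P[...,2]-(z0-34.7+16))<8); m[280:]=0
v,u=np.nonzero(m);print(len(v),u.min(),u.max(),v.min(),v.max())
q=P[m]; A=np.c_[q[:,:2]-q[:,:2].mean(0),np.ones(len(q))]; print('plane',np.linalg.lstsq(A,q[:,2],rcond=None)[0], z0)
```

```text
[554.26032424 245.28338104 163.79111092] [-3.14145106e+00 -1.63024711e-04  3.03882180e+00] [ 0.19798423  0.46215434 -3.73525609] [-0.03453636  0.02618347  0.02114134]
15911 199 436 202 279
plane [ 3.57727880e-02 -4.05823347e-03  1.43969286e+02] 162.7132430531731
```

View pics/side3c.png

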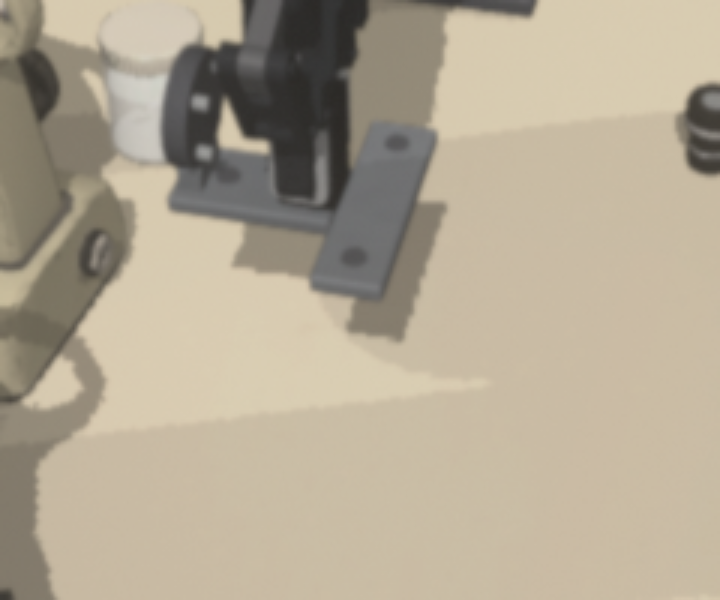

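View pics/wrist3.png

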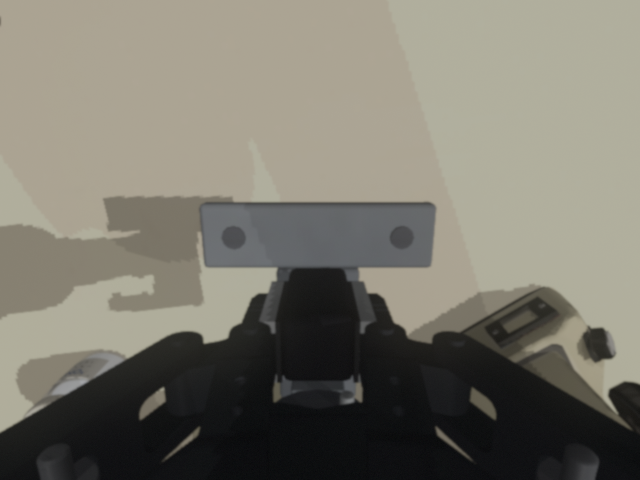

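```bash
cat >> h.py <<'E'
def bar(s,f,ztop):
    """held plate: plane tilt of bar, bar rect; returns plate pose in world"""
    P=cloud(s,f); m=np.zeros((480,640),bool); m[208:262,212:424]=1; m&=np.abs(P[...,2]-ztop)<10
    q=P[m]; A=np.c_[q[:,:2]-q[:,:2].mean(0),np.ones(len(q))]; c=np.linalg.lstsq(A,q[:,2],rcond=None)[0]
    m=np.abs(P[...,2]-ztop)<6; m[266:]=0; v,u=np.nonzero(m)
    w=np.array([ray(s,f,a,b,c[2])[:2] for a,b in zip(u,v)],np.float32)
    return c,cv2.minAreaRect(w)
E
python3 - <<'E'
from h import *
for t in('wrist2','wrist3'):
    s,f=pickle.load(open(t+'.pkl','rb')); z=s['eef_pos'][2]-18.7; print(s['eef_pos'],s['tcp_rot'],bar(s,f,16 if t=='wrist2' else z))
E
```

```text
[553.27088766 248.9701177   35.16553975] [3.14107071e+00 7.44777825e-04 3.04752675e+00] (array([ 1.97766538e-02, -3.45198449e-03,  1.60564707e+01]), ((527.4071655273438, 248.828369140625), (96.84416961669922, 25.907337188720703), 84.5512466430664))
[553.62979793 245.04484762 162.71324305] [-3.14047912e+00 -1.94347442e-03  3.03884462e+00] (array([-2.44778847e-03,  1.80134054e-04,  1.44068478e+02]), ((527.2363891601562, 247.58737182617188), (96.67676544189453, 27.06717872619629), 84.08680725097656))
```

Run:
```python
from h import *
for n in('scene0','side0'):
    s,f=pickle.load(open(n+'.pkl','rb')); Q=cloud(s,f).reshape(-1,3); Q=Q[(Q[:,2]>90)&(np.abs(Q[:,1])<250)&(Q[:,0]>350)]
    for y in range(-250,250,50):
        q=Q[(Q[:,1]>=y)&(Q[:,1]<y+50)]; 
        if len(q): i=q[:,0].argmin(); print(n,y,q[i].round())
```

```text
scene0 -250 [ 866. -214.  237.]
scene0 -200 [ 866. -175.  151.]
scene0 -150 [ 865. -130.  113.]
scene0 -100 [865. -96. 253.]
scene0 -50 [866.  -1. 342.]
scene0 0 [866.  12. 132.]
scene0 50 [866.  82. 233.]
scene0 100 [689. 147. 108.]
scene0 150 [675. 184. 175.]
scene0 200 [700. 203.  92.]
side0 -250 [ 868. -211.  295.]
side0 -200 [ 868. -173.  224.]
side0 -150 [ 868. -108.  303.]
side0 -100 [868. -74. 187.]
side0 -50 [868. -26. 181.]
side0 0 [868.  25. 266.]
side0 50 [868.  92. 347.]
side0 100 [689. 147. 109.]
side0 150 [676. 187. 174.]
side0 200 [697. 202.  92.]
```

Emit:
servo_tool(
  rows=[
    [[0, -2, 0], 0, 1.6],
    [[0.3, -3.5, 0], 0, 1.6],
    [[0.3, -3.5, 0], 0, 1.6],
    [[0.3, -3.5, 0], 0, 1.6],
    [[0.3, -3.5, 0], 0, 1.6],
  ],
)

```text
clock: 4.07
eef_pos: [565.3, 83.9, 162.1]
tcp_rot: [-3.141, -0.003, 3.04]
contact_force: [1.4, 0.8, -2.9]
opening: 0.28
```

Emit:
servo_tool(
  rows=[
    [[0.8, -3.5, 0], 0, 1.6],
    [[1.1, -3.5, 0], 0, 1.6],
    [[1.2, -3.5, 0], -0.004, 1.6],
    [[1.2, -3.5, 0], -0.004, 1.6],
    [[1.2, -3.5, 0], -0.004, 1.6],
  ],
)

```text
clock: 4.48
eef_pos: [620.7, -91.2, 162.0]
tcp_rot: [3.141, -0.004, 3.027]
contact_force: [0.8, 0.5, -3.3]
opening: 0.274
```

Emit:
servo_tool(
  rows=[
    [[1.2, -3.5, 0], 0, 1.6],
    [[1.2, -3, 0], 0, 1.6],
    [[0.6, -1.5, 0], 0, 1.6],
    [[0, 0, 0], 0, 1.6],
    [[0, 0, 0], 0, 1.6],
  ],
)

```text
clock: 4.9
eef_pos: [650.6, -169.8, 162.1]
tcp_rot: [3.141, -0.003, 3.025]
contact_force: [-1.0, 0.0, -2.2]
opening: 0.277
```

Run:
```python
from h import *
s,f=save('wrist','wrist4'); print(s['clock'],s['eef_pos'],s['tcp_rot'],s['contact_force'])
print(bar(s,f,s['eef_pos'][2]-18.7))
```

```text
4.9 [ 650.62493266 -169.80341755  162.06813336] [ 3.14082071 -0.00336164  3.02519255] [-0.99831147  0.0225592  -2.19532185]
(array([-4.19676878e-03,  2.14048970e-03,  1.43433454e+02]), ((624.2686767578125, -166.81161499023438), (96.67352294921875, 27.056406021118164), 83.27213287353516))
```

View pics/wrist4.png

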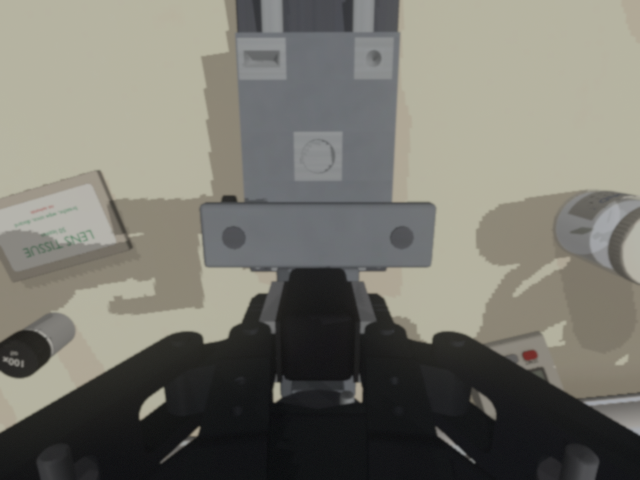

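The wrist view shows all three seats clearly: groove at about (262,59), cone at (374,58), flat recess at (318,156). The held bar spans columns 201–435.

Run:
```python
from h import *
s,f=pickle.load(open('wrist4.pkl','rb'))
g=cv2.cvtColor(f['frame'],cv2.COLOR_RGB2GRAY); print(g[40:80:6,230:300:5]); print(g[130:182:6,285:350:5])
out={}
for n,(a,b,c,d) in dict(groove=(225,28,300,90),cone=(340,28,405,90),flat=(283,120,355,195)).items():
    sub=g[b:d,a:c]; t,_=cv2.threshold(sub[10:-10,12:-8].copy(),0,255,cv2.THRESH_OTSU)
    print(n,t)
cv2.imwrite('pics/w4c.png',cv2.resize(cv2.imread('pics/wrist4.png')[20:200,220:420],None,fx=4,fy=3.3,interpolation=2))
P=cloud(s,f); print(np.nanmedian(P[100:120,260:380,2]),np.nanmedian(P[150:162,312:324,2]))
```

```text
[[133 125 145 144 145 145 146 146 145 146 146 131 112 111]
 [134 127 145 146 146 147 147 148 148 149 148 134 111 110]
 [133 128 142 110 105 105 104 105 105 105 136 132 110 111]
 [133 130 143 120 121 103 102 103 101  85 137 135 111 111]
 [133 130 140 128 132 131 129 129 130 126 136 134 112 112]
 [133 132 142 143 143 143 143 144 144 144 143 137 112 113]
 [133 132 140 142 143 143 143 142 143 144 143 138 112 113]]
[[112 111 114 115 115 116 116 116 116 116 118 118 114]
 [111 111 139 141 141 141 141 141 141 142 142 141 113]
 [113 111 140 142 141 131 133 135 123 138 142 140 112]
 [111 111 140 142 136 141 144 143 144 122 141 141 111]
 [111 111 138 138 134 140 140 140 140 131 129 139 111]
 [111 111 139 132 141 142 142 143 143 138 134 140 112]
 [112 111 137 141 135 142 142 141 142 111 142 140 112]
 [112 112 135 139 139 137 132 127 131 139 139 137 112]
 [113 112 134 140 139 139 139 140 140 139 140 136 111]]
groove 124.0
cone 127.0
flat 127.0
38.17934895406893 35.69497501756683
```

View pics/w4c.png

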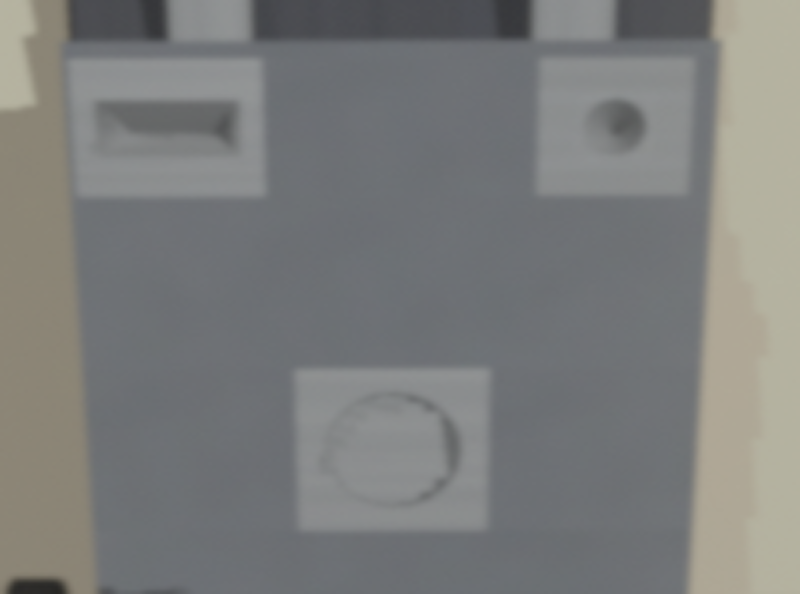

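Run:
```python
from h import *
s,f=pickle.load(open('wrist4.pkl','rb'))
p=lambda u,v:ray(s,f,220+u/4-.4,20+v/3.3-.35,38)[:2]
co,gr,fl=p(616,126),p(166,128),p(391,448); print(co,gr,fl,np.linalg.norm(co-gr),np.linalg.norm(fl-(co+gr)/2))
d=co-gr; print('yaw',np.arctan2(-d[0],d[1])); m=(co+gr)/2; e=fl-m; print('yaw2',np.arctan2(e[1],e[0]))
# pads
q=[p(*a) for a in((70,58),(265,58),(267,197),(76,197))]; print('groove pad c',np.mean(q,0))
q=[p(*a) for a in((540,57),(697,57),(690,195),(536,195))]; print('cone pad c',np.mean(q,0))
# carriage sides near edge
L=[p(66,45),p(98,560)];Rr=[p(718,45),p(690,560)]
for a,b in(L,Rr): d=b-a; print('side yaw',np.arctan2(d[1],d[0]))
yaw=-0.115
for yaw in(-.11,-.12):
    ux=np.array([np.cos(yaw),np.sin(yaw)]); print('home',m+25*ux, fl-35*ux)
c,rc=bar(s,f,s['eef_pos'][2]-18.7); y=np.radians(rc[2]-90); ux=np.array([np.cos(y),np.sin(y)]); print('plate origin',np.array(rc[0])+25*ux,y,'tcp',s['eef_pos'],s['tcp_rot'][2]-np.pi)
```

```text
[ 542.21515586 -121.64170996] [ 534.3101706  -191.75138834] [ 597.51373374 -163.67353439] 70.553921177119 59.660436472856034
yaw -0.1122775074058412
yaw2 -0.11721313711400028
groove pad c [ 534.44996847 -191.21347895]
cone pad c [ 542.37022167 -121.69857688]
side yaw -0.11711302726152857
side yaw -0.11000216499236705
home [ 563.11156567 -159.44100667] [ 562.72527031 -159.83129386]
home [ 563.08287912 -159.68935433] [ 562.76543149 -159.48360713]
plate origin [ 649.09652142 -169.74045936] -0.11742343299350125 tcp [ 650.62493266 -169.80341755  162.06813336] -0.11640009964914011
```

Emit:
servo_tool(
  rows=[
    [[-1.5, 0.2, -1], 0, 1.6],
    [[-2, 0.2, -2], 0, 1.6],
    [[-2, 0.3, -2.5], 0.001, 1.6],
    [[-1.6, 0.15, -2], 0, 1.6],
    [[0, 0, -0.7], 0, 1.6],
  ],
)

```text
clock: 5.37
eef_pos: [574.4, -158.2, 78.6]
tcp_rot: [3.14, -0.009, 3.029]
contact_force: [-0.7, -0.6, -3.3]
opening: 0.276
```

Emit:
servo_tool(
  rows=[
    [[0, 0, 0], 0, 1.6],
    [[0, 0, 0], 0, 1.6],
    [[0, 0, 0], 0, 1.6],
  ],
)

```text
clock: 5.62
eef_pos: [582.3, -160.8, 83.4]
tcp_rot: [-3.141, 0.002, 3.029]
contact_force: [1.1, -0.0, -2.9]
opening: 0.27
```

Run:
```python
from h import *
s,f=save('wrist','wrist5'); print(s['clock'],s['eef_pos'],s['tcp_rot'],s['contact_force'],s['wrist_torque'])
c,rc=bar(s,f,s['eef_pos'][2]-18.7); y=np.radians(rc[2]-90); ux=np.array([np.cos(y),np.sin(y)]); print(c,'plate origin',np.array(rc[0])+25*ux,y)
s,f=save('side','side5'); i=cv2.imread('pics/side5.png')[60:240,220:440]; cv2.imwrite('pics/side5c.png',cv2.resize(i,None,fx=3.5,fy=3.3))
```

```text
5.6167 [ 582.2929936  -160.75638188   83.36797053] [-3.14131781e+00  2.35397390e-03  3.02852294e+00] [ 1.06830496 -0.01361953 -2.93055381] [0.01966081 0.0157182  0.0158792 ]
[1.37710768e-03 5.81965199e-04 6.45963116e+01] plate origin [ 580.86654544 -160.73322003] -0.11382430393831366
```

View pics/side5c.png

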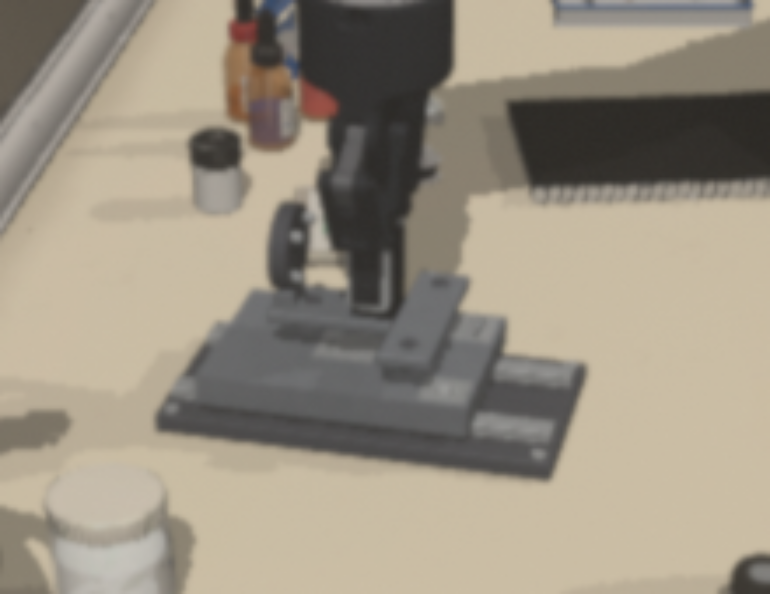

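View pics/wrist5.png

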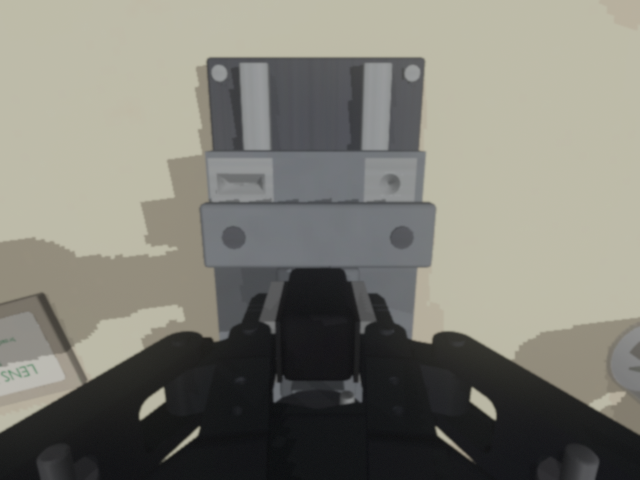

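Emit:
servo_tool(
  rows=[
    [[0, 0, 0], 0, 1.6],
    [[0, 0, 0], 0, 1.6],
    [[0, 0, 0], 0, 1.6],
    [[0, 0, 0], 0, 1.6],
  ],
)

```text
clock: 6.05
eef_pos: [580.8, -161.1, 82.4]
tcp_rot: [-3.142, 0.0, 3.028]
contact_force: [-0.3, 0.3, -3.9]
opening: 0.274
```

Run:
```python
from h import *
s,f=save('wrist','wrist6'); print(s['clock'],s['eef_pos'],s['tcp_rot'],s['contact_force'],s['wrist_torque'])
c,rc=bar(s,f,s['eef_pos'][2]-18.7); y=np.radians(rc[2]-90); ux=np.array([np.cos(y),np.sin(y)]); print(c,'plate origin',np.array(rc[0])+25*ux,y)
g=f['frame']
cv2.imwrite('pics/w6c.png',cv2.resize(cv2.imread('pics/wrist6.png')[140:280,190:450],None,fx=3,fy=4,interpolation=2))
```

```text
6.05 [ 580.80680733 -161.09089532   82.44883243] [-3.14154209e+00  2.87746507e-04  3.02774924e+00] [-0.26112256  0.25876053 -3.86471943] [-0.01679122  0.0317671  -0.01918131]
[-5.41045903e-04  8.18798150e-04  6.37369240e+01] plate origin [ 579.33927071 -161.05880843] -0.11467811338379306
```

View pics/w6c.png

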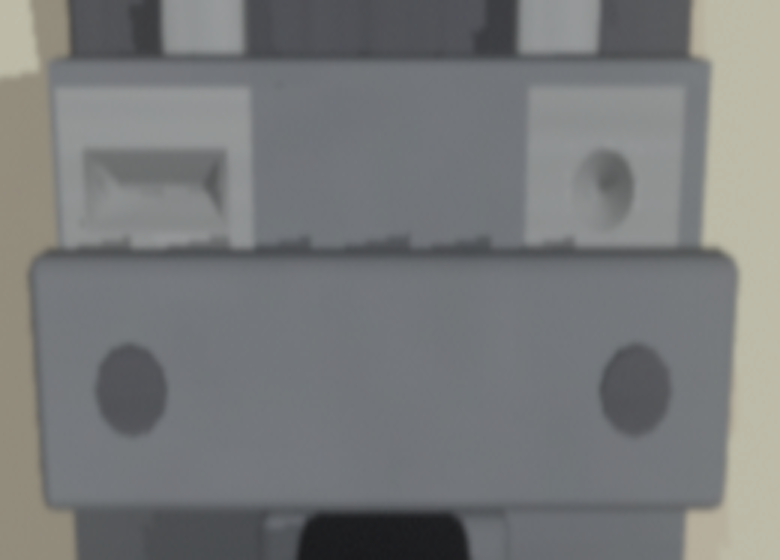

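Run:
```python
from h import *
s,f=pickle.load(open('wrist6.pkl','rb'))
p=lambda u,v,z:ray(s,f,190+u/3-.33,140+v/4-.375,z)[:2]
co,gr=p(604,189,38),p(154,189.5,38); a,b=p(635,390,63.8),p(131,390,63.8)
yaw=lambda d:np.arctan2(-d[0],d[1])
print(co,gr,np.linalg.norm(co-gr),yaw(co-gr)); print(a,b,np.linalg.norm(a-b),yaw(a-b))
y=yaw(co-gr);Rm=np.array([[np.cos(y),np.sin(y)],[-np.sin(y),np.cos(y)]])
print('plate rel to home in stage axes',Rm@((a+b)/2-(co+gr)/2), 'A only',Rm@(a-co))
```

```text
[ 542.34447917 -122.00609232] [ 534.32372829 -192.12086692] 70.57204872502264 -0.11389947765369116
[ 559.72095939 -123.68780385] [ 551.71587127 -193.17405887] 69.94584385501932 -0.11469826850805892
plate rel to home in stage axes [17.42708482  0.61719424] A only [17.45502086  0.30408065]
```

Emit:
servo_tool(
  rows=[
    [[0, -0.04, -0.2], 0, 1.6],
    [[0, 0, -0.25], 0, 1.6],
    [[0, 0, -0.15], 0, 1.6],
    [[0, 0, -0.1], 0, 1.6],
    [[0, 0, 0], 0, 1.6],
  ],
)

```text
clock: 6.52
eef_pos: [580.4, -161.4, 74.8]
tcp_rot: [3.141, -0.001, 3.028]
contact_force: [0.4, 0.6, -2.1]
opening: 0.275
```

Emit:
servo_tool(
  rows=[
    [[0, 0, 0], 0, 1.6],
    [[0, 0, 0], 0, 1.6],
    [[0, 0, 0], 0, 1.6],
  ],
)

```text
clock: 6.77
eef_pos: [580.7, -161.5, 75.4]
tcp_rot: [-3.142, 0.0, 3.028]
contact_force: [-0.7, -0.4, -2.9]
opening: 0.276
```

Emit:
servo_tool(
  rows=[
    [[0, 0, -0.04], 0, 1.6],
    [[0, 0, 0], 0, 1.6],
    [[0, 0, -0.04], 0, 1.6],
    [[0, 0, 0], 0, 1.6],
  ],
)

```text
clock: 7.1
eef_pos: [580.6, -161.4, 74.4]
tcp_rot: [3.142, -0.0, 3.028]
contact_force: [-0.3, 1.3, -2.4]
opening: 0.275
```

Emit:
servo_tool(
  rows=[
    [[0, 0, -0.04], 0, 1.6],
    [[0, 0, 0], 0, 1.6],
    [[0, 0, -0.04], 0, 1.6],
    [[0, 0, 0], 0, 1.6],
  ],
)

```text
clock: 7.43
eef_pos: [580.6, -161.4, 73.6]
tcp_rot: [3.142, -0.0, 3.028]
contact_force: [-0.1, -0.7, -2.6]
opening: 0.274
```

Emit:
servo_tool(
  rows=[
    [[0, 0, -0.04], 0, 1.6],
    [[0, 0, 0], 0, 1.6],
    [[0, 0, 0], 0, 1.6],
  ],
)

```text
clock: 7.68
eef_pos: [580.6, -161.4, 73.3]
tcp_rot: [3.142, -0.0, 3.028]
contact_force: [0.1, 1.2, -3.4]
opening: 0.271
```

Emit:
servo_tool(
  rows=[
    [[0, 0, -0.04], 0, 1.6],
    [[0, 0, 0], 0, 1.6],
    [[0, 0, 0], 0, 1.6],
  ],
)

```text
clock: 7.93
eef_pos: [580.7, -161.4, 72.9]
tcp_rot: [-3.142, 0.0, 3.028]
contact_force: [0.0, 0.0, -1.8]
opening: 0.273
```

Emit:
servo_tool(
  rows=[
    [[0, 0, -0.03], 0, 1.6],
    [[0, 0, 0], 0, 1.6],
    [[0, 0, 0], 0, 1.6],
  ],
)

```text
clock: 8.18
eef_pos: [580.8, -161.5, 72.8]
tcp_rot: [-3.142, 0.0, 3.028]
contact_force: [-0.9, 1.0, -0.3]
opening: 0.27
```

Emit:
servo_tool(
  rows=[
    [[0, 0, -0.03], 0, 1.6],
    [[0, 0, 0], 0, 1.6],
    [[0, 0, 0], 0, 1.6],
  ],
)

```text
clock: 8.43
eef_pos: [580.9, -161.5, 72.7]
tcp_rot: [-3.142, 0.001, 3.028]
contact_force: [-1.3, -0.9, 5.6]
opening: 0.275
```

Emit:
servo_tool(
  rows=[
    [[-0.1, 0.012, 0.03], 0, 1.6],
    [[-0.2, 0.023, 0], 0, 1.6],
    [[-0.2, 0.023, 0], 0, 1.6],
    [[-0.2, 0.023, 0], 0, 1.6],
  ],
)

```text
clock: 8.77
eef_pos: [573.6, -160.7, 72.6]
tcp_rot: [-3.141, 0.0, 3.028]
contact_force: [1.4, -0.6, 0.9]
opening: 0.27
```

Emit:
servo_tool(
  rows=[
    [[-0.15, 0.017, 0], 0, 1.6],
    [[-0.15, 0.017, 0], 0, 1.6],
    [[-0.1, 0.012, 0], 0, 1.6],
    [[0, 0, 0], 0, 1.6],
  ],
)

```text
clock: 9.1
eef_pos: [569.0, -160.1, 72.5]
tcp_rot: [3.141, -0.001, 3.028]
contact_force: [-1.3, -0.2, 2.1]
opening: 0.272
```

Emit:
servo_tool(
  rows=[
    [[-0.1, 0.012, 0], 0, 1.6],
    [[-0.1, 0.011, 0], 0, 1.6],
    [[0, 0, 0], 0, 1.6],
  ],
)

```text
clock: 9.35
eef_pos: [566.9, -159.8, 72.2]
tcp_rot: [3.141, -0.001, 3.028]
contact_force: [-0.8, 0.3, -2.1]
opening: 0.277
```

Emit:
servo_tool(
  rows=[
    [[-0.1, 0.012, 0], 0, 1.6],
    [[0, 0, 0], 0, 1.6],
  ],
)

```text
clock: 9.52
eef_pos: [566.1, -159.6, 72.1]
tcp_rot: [3.141, -0.001, 3.028]
contact_force: [-0.2, -0.6, -3.3]
opening: 0.271
```

Emit:
servo_tool(
  rows=[
    [[-0.1, 0.012, 0], 0, 1.6],
    [[0, 0, 0], 0, 1.6],
  ],
)

```text
clock: 9.68
eef_pos: [565.3, -159.6, 72.3]
tcp_rot: [3.142, -0.001, 3.028]
contact_force: [-0.2, 0.4, -3.2]
opening: 0.271
```

Emit:
servo_tool(
  rows=[
    [[-0.1, 0.012, 0], 0, 1.6],
    [[0, 0, -0.05], 0, 1.6],
    [[0, 0, 0], 0, 1.6],
  ],
)

```text
clock: 9.93
eef_pos: [564.6, -159.5, 72.0]
tcp_rot: [3.142, -0.0, 3.028]
contact_force: [0.6, 0.0, -2.6]
opening: 0.277
```

Emit:
servo_tool(
  rows=[
    [[0, 0, -0.05], 0, 1.6],
    [[0, 0, 0], 0, 1.6],
    [[0, 0, 0], 0, 1.6],
  ],
)

```text
clock: 10.18
eef_pos: [564.7, -159.6, 71.6]
tcp_rot: [3.142, 0.0, 3.028]
contact_force: [-0.0, -0.1, -2.7]
opening: 0.274
```

Emit:
servo_tool(
  rows=[
    [[0, 0, -0.04], 0, 1.6],
    [[0, 0, 0], 0, 1.6],
    [[0, 0, 0], 0, 1.6],
  ],
)

```text
clock: 10.43
eef_pos: [564.6, -159.5, 71.2]
tcp_rot: [3.142, -0.0, 3.028]
contact_force: [-0.8, 0.3, -2.4]
opening: 0.276
```

Emit:
servo_tool(
  rows=[
    [[0, 0, -0.04], 0, 1.6],
    [[0, 0, 0], 0, 1.6],
    [[0, 0, 0], 0, 1.6],
  ],
)

```text
clock: 10.68
eef_pos: [564.4, -159.6, 70.8]
tcp_rot: [-3.142, -0.0, 3.028]
contact_force: [-1.1, -0.2, -0.6]
opening: 0.274
```

Emit:
servo_tool(
  rows=[
    [[0, 0, -0.03], 0, 1.6],
    [[0, 0, 0], 0, 1.6],
    [[0, 0, 0], 0, 1.6],
  ],
)

```text
clock: 10.93
eef_pos: [564.4, -159.6, 70.6]
tcp_rot: [-3.142, -0.0, 3.028]
contact_force: [-3.9, -0.9, 2.6]
opening: 0.277
```

Emit:
servo_tool(
  rows=[
    [[0, 0, -0.02], 0, 1.6],
    [[0, 0, 0], 0, 1.6],
    [[0, 0, 0], 0, 1.6],
  ],
)

```text
clock: 11.18
eef_pos: [564.5, -159.6, 70.5]
tcp_rot: [-3.142, -0.0, 3.028]
contact_force: [-4.8, -1.2, 5.4]
opening: 0.274
```

Emit:
servo_tool(
  rows=[
    [[-0.04, -0.01, 0], 0, 1.6],
    [[0, 0, 0], 0, 1.6],
    [[0, 0, 0], 0, 1.6],
  ],
)

```text
clock: 11.43
eef_pos: [564.2, -159.6, 70.4]
tcp_rot: [3.142, 0.0, 3.028]
contact_force: [-4.5, 0.2, 4.9]
opening: 0.278
```

Run:
```python
from h import *
s,f=save('wrist','wrist7'); print(s['clock'],s['eef_pos'],s['tcp_rot'],s['contact_force'],s['wrist_torque'])
c,rc=bar(s,f,s['eef_pos'][2]-18.7); y=np.radians(rc[2]-90); ux=np.array([np.cos(y),np.sin(y)]); print(c,'plate origin',np.array(rc[0])+25*ux,y)
```

```text
11.4333 [ 564.22994703 -159.64967703   70.40711684] [3.14157803e+00 2.62035211e-05 3.02776432e+00] [-4.46276317  0.18571634  4.88927571] [0.07643946 0.76774225 0.03309317]
[-4.85081550e-03  1.44333309e-03  5.18058053e+01] plate origin [ 562.73114316 -159.60842247] -0.11469009760869843
```

Emit:
servo_tool(
  rows=[
    [[-0.05, 0.005, 0], 0, 1.6],
    [[0, 0, 0], 0, 1.6],
    [[0, 0, 0], 0, 1.6],
  ],
)

```text
clock: 11.73
eef_pos: [563.9, -159.7, 70.3]
tcp_rot: [-3.142, 0.0, 3.028]
contact_force: [-1.4, -0.3, 3.3]
opening: 0.274
```

Emit:
servo_tool(
  rows=[
    [[-0.04, 0.005, 0], 0, 1.6],
    [[0, 0, 0], 0, 1.6],
    [[0, 0, 0], 0, 1.6],
  ],
)

```text
clock: 11.98
eef_pos: [563.7, -159.7, 70.3]
tcp_rot: [-3.141, 0.001, 3.028]
contact_force: [-1.2, -1.4, 2.3]
opening: 0.272
```

Emit:
servo_tool(
  rows=[
    [[0, 0, 0], 0, 2.6],
    [[0, 0, 0], 0, 3.0],
    [[0, 0, 0], 0, 4.0],
    [[0, 0, 0], 0, 5.0],
    [[0, 0, 0], 0, 6.0],
  ],
  squeeze=20,
)

```text
clock: 12.4
eef_pos: [563.4, -159.6, 70.3]
tcp_rot: [-3.142, 0.0, 3.028]
contact_force: [0.2, 0.5, -0.5]
opening: 0.691
```

Emit:
servo_tool(
  rows=[
    [[0, 0, 0], 0, 6.0],
    [[0, 0, 0], 0, 6.0],
    [[0, 0, 0], 0, 6.0],
  ],
)

```text
clock: 12.65
eef_pos: [563.3, -159.6, 70.3]
tcp_rot: [-3.142, -0.0, 3.028]
contact_force: [-0.2, 0.0, -0.8]
opening: 0.704
```

Run:
```python
from h import *
s,f=save('wrist','wrist8'); print(s['clock'],s['eef_pos'],s['tcp_rot'],s['contact_force'],s['opening'])
c,rc=bar(s,f,51.5); y=np.radians(rc[2]-90); ux=np.array([np.cos(y),np.sin(y)]); print(c,'plate origin',np.array(rc[0])+25*ux,y)
```

```text
12.65 [ 563.33426818 -159.57847982   70.26717143] [-3.14158284e+00 -5.21742446e-06  3.02771782e+00] [-0.17178762  0.00995157 -0.82210273] 0.7036931471557452
[1.80787639e-03 2.23586875e-03 5.15546436e+01] plate origin [ 561.8503705  -159.65839246] -0.11472378659648792
```

View pics/wrist8.png

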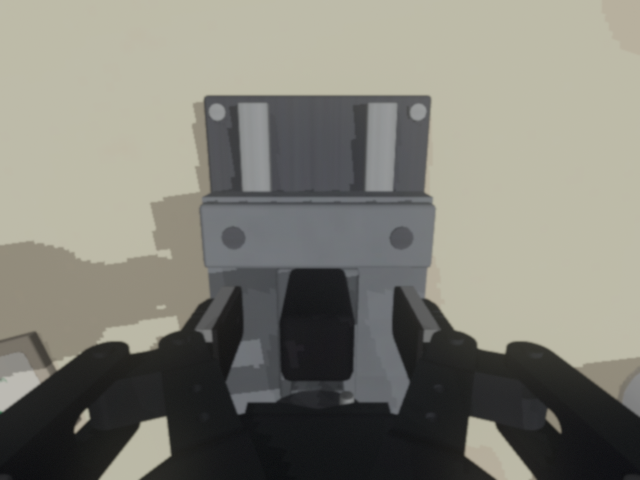

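Emit:
servo_tool(
  rows=[
    [[0, 0, 0.6], 0, 6],
    [[0, 0, 1.5], 0, 6],
    [[0, 0, 2.5], 0, 6],
    [[0, 0, 3.5], 0, 6],
    [[0, 0, 4], 0, 6],
  ],
)

```text
clock: 13.12
eef_pos: [562.1, -159.2, 191.5]
tcp_rot: [3.141, -0.003, 3.028]
contact_force: [1.2, -0.2, -0.0]
opening: 0.705
```

Emit:
servo_tool(
  rows=[
    [[0, 0, 3.5], 0, 6],
    [[0, 0, 1.5], 0, 6],
    [[0, 0, 0], 0, 6],
    [[0, 0, 0], 0, 6],
    [[0, 0, 0], 0, 6],
  ],
)

```text
clock: 13.53
eef_pos: [562.6, -159.4, 240.4]
tcp_rot: [3.141, -0.001, 3.028]
contact_force: [-0.1, 0.4, -0.4]
opening: 0.699
```

Run:
```python
from h import *
s,f=save('wrist','wrist9'); print(s['clock'],s['eef_pos'],s['contact_force'])
P=cloud(s,f); m=(np.abs(P[...,2]-52)<4.5)&(np.hypot(P[...,0]-562,P[...,1]+160)<75); q=P[m]; A=np.c_[q[:,:2]-q[:,:2].mean(0),np.ones(len(q))]; print(np.linalg.lstsq(A,q[:,2],rcond=None)[0],len(q))
b=q[q[:,0]-562-.115*(q[:,1]+160)<-13]; print('bar z',np.median(b[:,2]),cv2.minAreaRect(b[:,:2].astype(np.float32)))
for n,bx in (('scene',dict(eye=(283,298,306,330),jar=(362,186,398,232))),('side',dict(eye=(425,225,450,260),jar=(230,198,274,254)))):
    s,f=save(n,n+'9'); P=cloud(s,f)
    for k,(a,b_,c,d) in bx.items():
        Q=P[b_:d,a:c].reshape(-1,3); lo,hi=(36,48) if k=='eye' else (66,78); Q=Q[(Q[:,2]>lo)&(Q[:,2]<hi)]; print(n,k,Q.mean(0))
    m=(np.abs(P[...,2]-52)<3)&(np.hypot(P[...,0]-562,P[...,1]+160)<75); q=P[m]; A=np.c_[q[:,:2]-q[:,:2].mean(0),np.ones(len(q))]; print(n,'plate top',np.linalg.lstsq(A,q[:,2],rcond=None)[0],np.median(q[:,2]),len(q))
i=cv2.imread('pics/side9.png')[60:240,220:440]; cv2.imwrite('pics/side9c.png',cv2.resize(i,None,fx=3.5,fy=3.3))
```

```text
13.5333 [ 562.62343412 -159.35730183  240.3722793 ] [-0.07040752  0.36534942 -0.43680607]
[2.75390312e-03 1.54576979e-03 5.14718709e+01] 4997
bar z 51.47687021692522 ((536.9533081054688, -156.77011108398438), (97.99266052246094, 24.317550659179688), 83.40642547607422)
scene eye [382.97691759  24.73017195  40.28203228]
scene jar [673.44781531  40.96481369  71.14422386]
scene plate top [2.30757867e-03 2.10980792e-03 5.11404737e+01] 50.99374088487298 898
side eye [383.17813411  30.08082865  40.26059751]
side jar [673.88967359  48.5304453   71.45140565]
side plate top [ 1.83239676e-03 -1.38799326e-03  5.12078502e+01] 51.19966439596112 686
```

View pics/side9c.png

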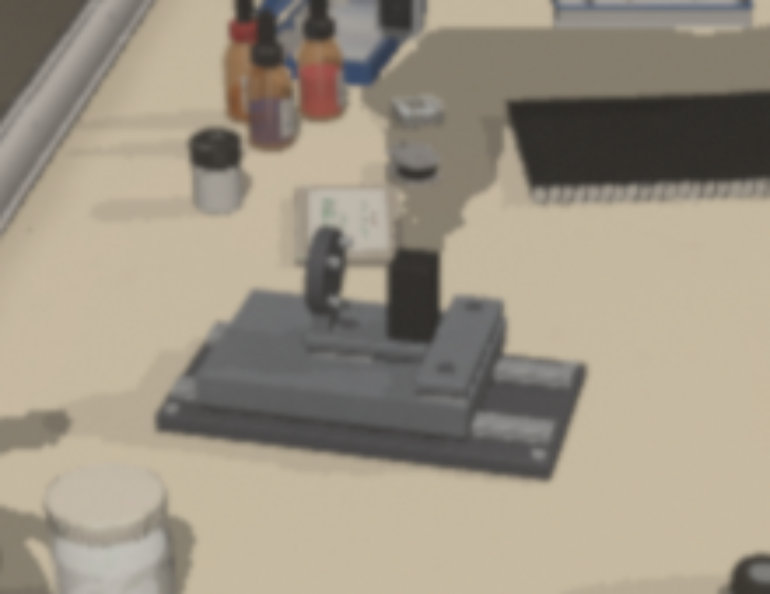

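View pics/wrist9.png

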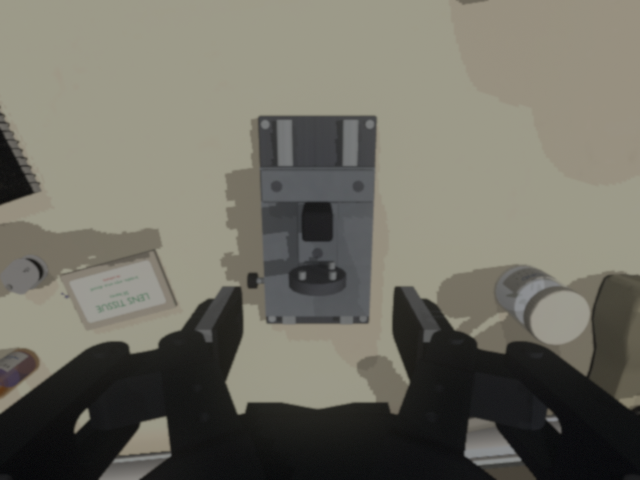

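The plate sits level on the seats with its top at about 51.5 mm. It is aligned with the stage, and the bystanders have not moved. The gripper is clear, so I'm handing in.

```bash
python3 -c "
from rig import r
print(r.sign_off())"
```

```text
the job is handed in; nothing more can be done
None
```

The mirror plate is back on the stage, released, with all three feet home as far as my checks show. I handed the job in at about 13.7 s; the sign-off gives no verdict.

**What I did:** I gripped the handle at 60 N and lifted it. From the wrist camera I measured the seats, about 17 mm further along -x than where I set the plate down. I lowered it onto the carriage's flat top until it touched, at roughly 9 N. I then slid it lightly towards -x until the feet sank 2.4 mm in tool height, and made small shifts until the sideways force eased to about 1 N. After that I opened the jaws and lifted straight up.

**Last checks:**

| Check | Measured | Wanted |
|---|---|---|
| Height of plate origin, wrist camera | about 35.5 mm | 34 to 36.7 mm |
| Tilt | about 0.003 rad | below 0.015 rad |
| Yaw of plate and of stage | both about -0.115 rad | within 0.04 rad of each other |
| Offset from the stage's centre line | well under 1 mm by the camera | within 3 mm |
| Eyepiece and jar movement | less than 1 mm | below 30 mm |
| Force on the arm after letting go | about 0 N | touching nothing |

**Disagreements:**
- The scene and side cameras put the plate top 0.3 to 0.5 mm lower than the wrist camera, which is within the 2 mm calibration.
- The wrist camera puts the seated plate about 1 mm from the home point I had estimated along the rails.
- The sink was 2.4 mm against the nominal 2.5 mm.

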